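# Lift the small pail by its bail onto the drip tray

## Robot

A 7-joint arm with a two-finger parallel gripper is mounted at the origin on a cart in front of the work surface, level with it; the furniture and walls round the work are solid. World frame = base frame: x ahead of the robot, y to its left, z up, the work surface at z = 0. Lengths are in m, angles in rad, forces in N, time in s.
With the tool pointing down it reaches from about 0.425 to 0.925 m from the base axis. Payload 6.8 kg.
Tool frame: the origin (TCP) lies between the finger pads; the fingertips stand 25 mm ahead of it and the grasp point (between the pads) lies 6 mm ahead of it; z points along the fingers, x is the direction in which the jaws open and shut, and the axes are right-handed (so a half turn about z gives the same grasp; the last joint's range is limited). The gripper opens to 85 mm and grips with 20 to 120 N. Pads are 22 mm wide; open, the fingers measure 114 mm over their backs; the gripper's body (76 mm by 85 mm) begins 54 mm behind the grasp point. The pads swing forward as they close: fully open they stand 13 mm farther back than shut.
Start: joints at [-1.267, 0.477, 0.022, 1.555, -0.011, 1.109, -0.083], TCP at [0.27, 0.619, 0.256] pointing down, gripper open.
Joint ranges: [-2.96, 2.96], [-0.34, 2.1], [-1.41, 1.46], [0.24, 2.44], [-1.37, 4.51], [0.17, 1.92], [-2.96, 2.96]. Speed limits (rad/s): [2.39, 2.39, 3.14, 3.14, 3.14, 3.14, 3.14].

## Interface

Orientations are given as a unit quaternion [x, y, z, w].
In Python, from rig import observe, capture, calibration, hand_in gives the robot as it stands. The module is installed in compiled form; this text tells all that it offers.
- The arm moves only by the shell command python3 -m crank 'ROWS'. ROWS is JSON, a list of rows, each a list of 3 entries, a list of its own where there are three numbers: the shift along the tool's x, y, z in mm, then the turn, a rotation vector about the tool's x, y, z in degrees, then the closure, from -1 (fully open) to 1 (shut). In form: [[[dx, dy, dz], [wx, wy, wz], jaw], ...]. A call has 1 to 8 rows; each row is the pose to reach, as a shift and turn from the pose commanded when the call began, along the tool's axes at that moment; what a row does not reach only later rows make up. A row lasts 1/10 s, in which the tool goes at most 50 mm and 8.59 degrees, less where a joint would pass 70% of its speed; a pose out of reach is approached as far as the arm can. A call with a gripper value outside its range is refused whole. The fingers move at their own pace and stop on an object; the grip force is fixed at half the most. Time passes only in rows, so rows that repeat a pose let the fingers close. It gives the time, the measured TCP pose, the force and the opening at its end, in the units of the state.
- observe(): the state, without advancing time (a new reading comes with each control period).
- capture(name): name is "side" or "top" or "wrist"; returns the picture (384x512x3 uint8, blue, green, red); there is no depth.
- calibration(name): a dict with "fx", "fy", "cx", "cy" (pixels), "world_from_camera" (4x4, takes a point from camera to world coordinates); the wrist camera has in their place "hand_eye" (4x4, takes a point from camera to tool coordinates, whose origin is the TCP and whose axes are the tool frame's). Camera axes: x right, y down, z forward; pixel columns grow to the right and rows downward; lengths in m; the calibration is good to about 2 mm. The wrist camera is an equidistant fisheye: a pixel r from the principal point sees the ray r / f radians off the axis. A picture is of the moment at which its call begins: read the wrist's pose just before it. calibration takes no time and is no camera call.
- hand_in(): hands the job in, once; it reports no verdict.
The state is a dict: "t": time; "joint_positions": joint angles; "qvel": joint speeds; "joint_efforts": joint torques, N m; "tool_pos": TCP position; "ee_rot": TCP orientation; "ft_force": force on the tool from outside, world axes, zero at the start; "wrist_torque": the same for the moment, N m; "gripper_width": opening from 0.0 (shut) to 1.0 (fully open).
Only numpy, scipy, OpenCV 4.12 (cv2) and the standard library are available. Lean on these libraries where they do the work, as an engineer would, in place of code of your own. Each camera call takes 0.05 s, during which the arm holds its last target. There are 200 camera calls.

## Task

Swing the folded-down wire bail of the smaller of the two steel pails upright while the pail stays standing on the table. Then lift the pail clear of the table by the bail's grip, carry it over without tipping it, and set it down gently inside the round drip tray, flat on the tray's floor and released. Leave the bigger pail where it stands.

Things in the scene. Friction and masses are not known exactly. Their poses are not given: they have to be found in the camera images.
- small_pail: smaller of two open tapered steel pails, loose, 0.4 to 0.7 kg: 94 mm across the rim, 90 mm across the foot, 58 mm high, standing on the table. Origin at the centre of its underside, z up through the mouth. The bail's pivots sit on its outside at local +y and -y, 52 mm from the axis, 50 mm above the underside
- small_bail (a joint): angle of the small pail's wire bail about its pivot line (which runs along the pail's own y axis, 50 mm above its underside): 0 = lying level, pointing to the pail's -x side; folded down it starts near level (stop at -0.15); +1.57 = straight upright over the pail. A light friction (about 0.2 N at the grip) keeps the bail wherever it is left
- small_grip (a point): centre of the light wooden grip on the small pail's bail: a round bar 12 mm thick, 44 mm long, parallel to the pail's y axis, 92 mm from the pivot line. Folded down it stands off the pail's -x side, about 39 mm free between it and the rim. Frame turns with the bail: y along the bar, x from grip to pivot line. The bar spins freely on the 4 mm wire, so held bar and bail still swing
- drip_tray: round shallow stainless drip tray, fixed to the table: 150 mm outside, 142 mm inside, rim 10 mm high, floor 4 mm above the table. Origin at the centre of its underside, on the table
- big_pail: the bigger steel pail of the same shape, to be left alone: 136 mm across the rim, 92 mm high, its bail folded to its own -x side reaching 128 mm from its axis. Origin at the centre of its underside

How it is judged:
By the outcome, as a careful person would: the job done as asked, in the order asked, and still so for the second after the job is handed in, with the robot touching nothing.
It also fails if it takes over 54 s, if anything falls off the work surface, if the arm or the gripper's body presses on something with over 40 N, if the wrist force passes 120 N, or if a joint passes its speed limit or range.

## Working session

There is one attempt and no reset: what is moved stays moved. The work goes in short steps, Python scripts to look and compute and a shell command to move; the robot and the scene stay as the last step left them, time stands still between calls to the robot, and variables do not carry over. Pictures are saved under pics/ and viewed, about 8 in all and at most 12, crops included, and the job is handed in when it is done.

```bash
mkdir -p pics; python3 - <<'E'
from rig import *
import cv2,numpy as np
s=observe();print({k:np.round(v,3).tolist() for k,v in s.items()})
for n in("top","side"):
    cv2.imwrite(f"pics/{n}0.png",capture(n)); c=calibration(n); print(n,c)
print(calibration("wrist"))
E
```

```text
{'t': 0.0, 'joint_positions': [-1.267, 0.478, 0.022, 1.556, -0.011, 1.109, -0.083], 'qvel': [0.0, 0.001, -0.002, 0.001, -0.0, -0.001, 0.001], 'joint_efforts': [0.0, -59.646, 1.608, -28.12, 0.012, 0.009, 0.0], 'tool_pos': [0.27, 0.618, 0.255], 'ee_rot': [0.837, 0.548, -0.001, 0.001], 'ft_force': [0.026, 0.579, 0.027], 'wrist_torque': [0.005, 0.048, 0.039], 'gripper_width': 1.001}
top {'fx': 442.98882386118083, 'fy': 442.98882386118083, 'cx': 261.1200752510571, 'cy': 197.3505154323721, 'world_from_camera': array([[-0.02682646, -0.98926909,  0.14362107,  0.38973945],
       [-0.99925865,  0.03050672,  0.02348393,  0.05936658],
       [-0.02761333, -0.14288461, -0.98935408,  1.08587035],
       [ 0.        ,  0.        ,  0.        ,  1.        ]])}
side {'fx': 408.5588171151624, 'fy': 408.5588171151624, 'cx': 261.69734034223075, 'cy': 188.13521965758716, 'world_from_camera': array([[ 0.94930246,  0.28468548, -0.13333796,  0.69379979],
       [ 0.31408681, -0.84110822,  0.44032539, -0.31628008],
       [ 0.01320259, -0.45988167, -0.88788205,  0.85327638],
       [ 0.        ,  0.        ,  0.        ,  1.        ]])}
{'fx': 297.3186396354542, 'fy': 297.3186396354542, 'cx': 258.86498559070156, 'cy': 191.63064017208262, 'hand_eye': array([[ 9.99999759e-01, -4.25539642e-04, -5.47792494e-04,
         5.85505929e-04],
       [ 5.52627020e-04,  9.66044076e-01,  2.58376737e-01,
        -6.47566020e-02],
       [ 4.19242150e-04, -2.58376977e-01,  9.66044079e-01,
        -1.18170616e-01],
       [ 0.00000000e+00,  0.00000000e+00,  0.00000000e+00,
         1.00000000e+00]])}
```

View pics/top0.png

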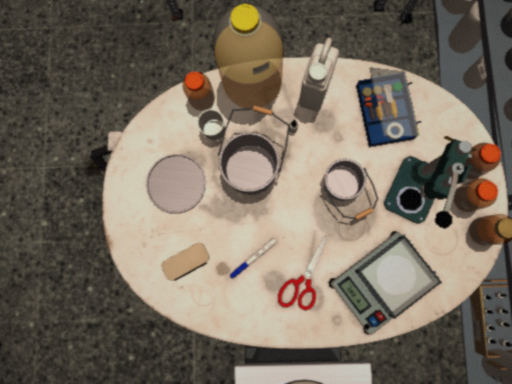

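View pics/side0.png

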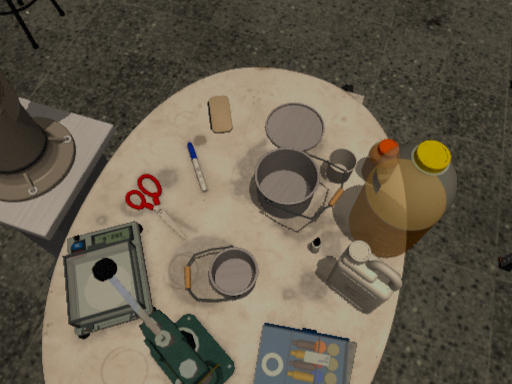

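The top view shows the small pail's rim at about (344,178), its grip at (363,213), the tray at (176,184) and the big pail at (250,163). The side view shows the rim at about (233,272), the grip at (188,277) and the tray at (295,128).

```bash
cat > h.py <<'E'
from rig import *
import cv2,numpy as np
from scipy.spatial.transform import Rotation as R
def ray(n,uv,s=None):
    c=calibration(n); p=(np.array(uv,float)-[c['cx'],c['cy']])/c['fx']
    if n=='wrist':
        r=np.linalg.norm(p)+1e-12; d=np.r_[p/r*np.sin(r),np.cos(r)]
        T=np.eye(4);T[:3,:3]=R.from_quat(s['ee_rot']).as_matrix();T[:3,3]=s['tool_pos'];M=T@c['hand_eye']
    else: d=np.r_[p,1];M=c['world_from_camera']
    return M[:3,3],M[:3,:3]@d
def atz(n,uv,z,s=None):
    o,d=ray(n,uv,s);return o+d*(z-o[2])/d[2]
def proj(n,P,s=None):
    c=calibration(n)
    if n=='wrist':
        T=np.eye(4);T[:3,:3]=R.from_quat(s['ee_rot']).as_matrix();T[:3,3]=s['tool_pos'];M=T@c['hand_eye']
    else: M=c['world_from_camera']
    q=(np.atleast_2d(P)-M[:3,3])@M[:3,:3]
    if n=='wrist':
        a=np.arctan2(np.hypot(q[:,0],q[:,1]),q[:,2]);h=np.hypot(q[:,0],q[:,1]);p=q[:,:2]/h[:,None]*a[:,None]
    else:p=q[:,:2]/q[:,2:]
    return p*c['fx']+[c['cx'],c['cy']]
def circ(c,r,z):
    t=np.linspace(0,2*np.pi,60);return np.c_[c[0]+r*np.cos(t),c[1]+r*np.sin(t),0*t+z]
E
python3 - <<'E'
from h import *
for n,f in (('top','top0'),('side','side0')):
    im=cv2.imread(f'pics/{f}.png'); 
    hsv=cv2.cvtColor(im,cv2.COLOR_BGR2HSV)
    m=cv2.inRange(hsv,(5,150,110),(18,255,255))
    k,l,st,ce=cv2.connectedComponentsWithStats(m)
    print(n,[(st[i,4],ce[i].round(1).tolist()) for i in range(1,k) if st[i,4]>25])
p={'top':dict(rim=(344,178),grip=(363.5,213),tray=(176,184),big=(250,163)),'side':dict(rim=(233,272),grip=(188,277),tray=(295,128),big=(288,182))}
z=dict(rim=.058,grip=.05,tray=.01,big=.092)
for n in p:
    for k in p[n]: print(n,k,atz(n,p[n][k],z[k]).round(4))
out=[]
for n,f,(x,y) in (('top','top0',(310,140)),('top','top0',(130,140)),('side','side0',(165,225)),('side','side0',(245,85))):
    im=cv2.imread(f'pics/{f}.png')[y:y+100,x:x+100]
    big=cv2.resize(im,None,fx=4,fy=4,interpolation=cv2.INTER_CUBIC)
    c0=atz(n,p[n]['rim'],.058);t0=atz(n,p[n]['tray'],.01)
    for C in (circ(c0,.047,.058),circ(t0,.075,.01)):
        q=((proj(n,C)-[x,y]+.5)*4).astype(int)
        cv2.polylines(big,[q.reshape(-1,1,2)],True,(0,255,0),1)
    out.append(cv2.resize(big,(300,300)))
cv2.imwrite('pics/fit0.png',np.vstack([np.hstack(out[:2]),np.hstack(out[2:])]))
E
```

```text
top [(np.int32(434), [195.2, 82.6]), (np.int32(34), [258.9, 109.1]), (np.int32(316), [490.5, 152.7]), (np.int32(434), [485.6, 191.1]), (np.int32(40), [494.1, 219.3]), (np.int32(28), [497.9, 238.7])]
side [(np.int32(263), [388.6, 146.8]), (np.int32(60), [375.6, 152.4]), (np.int32(136), [388.7, 163.7]), (np.int32(87), [335.8, 196.9]), (np.int32(94), [187.2, 276.5]), (np.int32(43), [322.2, 347.2])]
top rim [ 0.5788 -0.112   0.058 ]
top grip [ 0.4958 -0.1542  0.05  ]
top tray [0.5859 0.295  0.01  ]
top big [0.6144 0.1063 0.092 ]
side rim [ 0.5793 -0.1176  0.058 ]
side grip [ 0.497  -0.1535  0.05  ]
side tray [0.5931 0.2908 0.01  ]
side big [0.6276 0.093  0.092 ]
```

View pics/fit0.png

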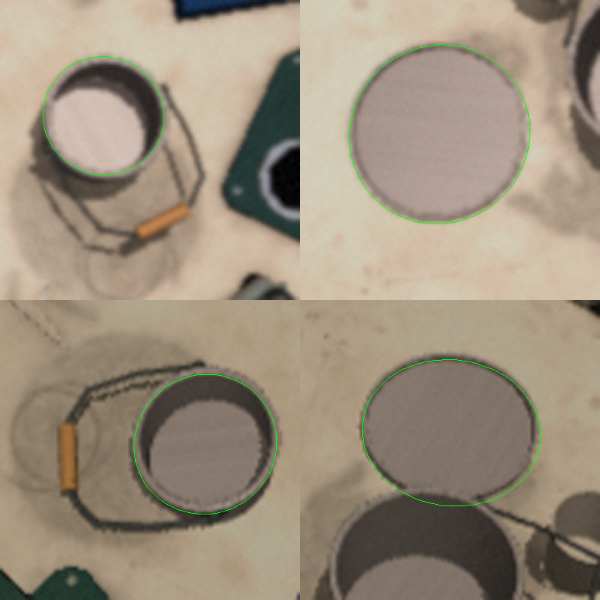

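The fitted circles match the small pail at (0.578,-0.114) with yaw of about 26°, its grip at (0.496,-0.154), and the tray at about (0.588,0.293). I'll add a helper for the shifts and work out the approach.

```bash
cat >> h.py <<'E'
def shift(P,yaw=None,s=None,frm=None,Rm=None):
    """tool-axis shift (mm) and turn (deg) to a tool-down pose with tool x at world yaw"""
    s=s or observe(); Rm=R.from_quat(s['ee_rot']) if Rm is None else Rm; p=s['tool_pos'] if frm is None else frm
    d=Rm.inv().apply(np.array(P)-p)*1000; w=np.zeros(3)
    G=Rm
    if yaw is not None:
        c,n=np.cos(yaw),np.sin(yaw); G=R.from_matrix(np.array([[c,n,0],[n,-c,0],[0,0,-1]]));w=(Rm.inv()*G).as_rotvec(degrees=True)
    return d.round(1),w.round(1),G
E
python3 - <<'E'
from h import *
a=np.array([.46,.27,.25]);y=np.radians(26)
d,w,_=shift(a);print(d,w)
d,w,_=shift([.475,-.13,.22],y);print(d,w)
E
```

```text
[-243.   313.5    5.9] [0. 0. 0.]
[-603.5  487.3   36.5] [ 0.   0.1 40.4]
```

```bash
python3 -m crank '[[[-243,313,6],[0,0,0],-1],[[-243,313,6],[0,0,0],-1],[[-243,313,6],[0,0,0],-1],[[-243,313,6],[0,0,0],-1],[[-243,313,6],[0,0,0],-1],[[-243,313,6],[0,0,0],-1],[[-243,313,6],[0,0,0],-1],[[-243,313,6],[0,0,0],-1]]'
python3 -m crank '[[[-360,174,31],[0,0,40.4],0],[[-360,174,31],[0,0,40.4],0],[[-360,174,31],[0,0,40.4],0],[[-360,174,31],[0,0,40.4],0],[[-360,174,31],[0,0,40.4],0],[[-360,174,31],[0,0,40.4],0],[[-360,174,31],[0,0,40.4],0],[[-360,174,31],[0,0,40.4],0]]'
python3 -m crank '[[[0,0,0],[0,0,0],0],[[0,0,0],[0,0,0],0],[[0,0,0],[0,0,0],0]]'
python3 - <<'E'
from h import *
s=observe();im=capture('wrist')
print(s['t'],s['tool_pos'],s['gripper_width'],s['joint_positions'])
np.save('w1.npy',s,allow_pickle=True)
# predicted overlays
c=np.array([.5785,-.114]);g=np.array([.496,-.154,.05])
big=cv2.resize(im,(768,576),interpolation=cv2.INTER_CUBIC)
cv2.polylines(big,[((proj('wrist',circ(c,.047,.058),s)+.5)*1.5).astype(int).reshape(-1,1,2)],True,(0,255,0),1)
cv2.circle(big,tuple(((proj('wrist',g,s)[0]+.5)*1.5).astype(int)),4,(255,0,255),1)
cv2.imwrite('pics/w1raw.png',im);cv2.imwrite('pics/w1.png',big)
E
```

```text
t: 0.9
tool_pos: [0.4604, 0.2681, 0.2502]
ee_rot: [0.837, 0.547, -0.0, 0.0]
ft_force: [1.0, 0.8, 0.4]
gripper_width: 1.002
t: 1.7
tool_pos: [0.4746, -0.1297, 0.2192]
ee_rot: [0.974, 0.225, 0.0, -0.0]
ft_force: [1.8, 0.2, 0.5]
gripper_width: 0.498
t: 2.0
tool_pos: [0.475, -0.1266, 0.2191]
ee_rot: [0.974, 0.226, -0.0, -0.0]
ft_force: [0.6, 0.4, 0.5]
gripper_width: 0.503
2.0 [ 0.47502905 -0.12664204  0.21912429] 0.5029361251503955 [-0.28771197  0.23158037  0.4915462   2.04938696 -0.14013377  0.89276485
  0.7364255 ]
```

View pics/w1.png

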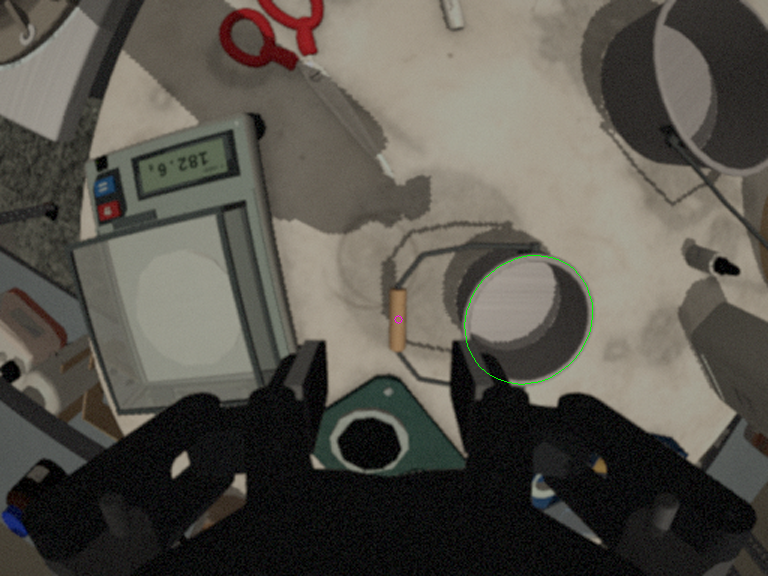

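The wrist view confirms the estimates: the predicted grip lands on the bar at (398,320) and the predicted rim circle overlays the pail's rim. I'll go down at half opening.

```bash
python3 -m crank '[[[7,34,40],[0,0,0],0],[[7,34,80],[0,0,0],0],[[7,34,115],[0,0,0],0],[[7,34,135],[0,0,0],0],[[7,34,150],[0,0,0],0],[[7,34,160],[0,0,0],0],[[7,34,165],[0,0,0],0],[[7,34,165],[0,0,0],0]]'
python3 - <<'E'
from h import *
s=observe();im=capture('wrist');print(s['tool_pos'],s['ft_force'])
cv2.imwrite('pics/w2.png',cv2.resize(im,(768,576))[200:576,150:650])
E
```

```text
t: 2.85
tool_pos: [0.4964, -0.1546, 0.0542]
ee_rot: [0.974, 0.226, -0.0, -0.0]
ft_force: [-0.9, -0.0, -0.5]
gripper_width: 0.502
[ 0.49637388 -0.15463578  0.0542398 ] [-0.86690006 -0.01486594 -0.54585215]
```

View pics/w2.png

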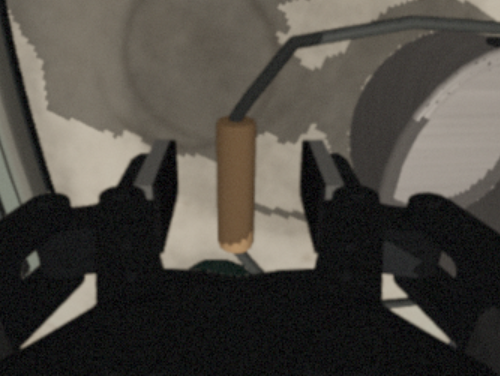

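The bar at about (237,185) in this crop sits centred between the pads at about (165,190) and (312,190). I'll close.

```bash
python3 -m crank '[[[0,0,0],[0,0,0],1],[[0,0,0],[0,0,0],1],[[0,0,0],[0,0,0],1],[[0,0,0],[0,0,0],1],[[0,0,0],[0,0,0],1],[[0,0,0],[0,0,0],1]]'
```

```text
t: 3.5
tool_pos: [0.4966, -0.1555, 0.0545]
ee_rot: [0.974, 0.225, 0.0, 0.0]
ft_force: [0.5, 0.2, -0.8]
gripper_width: 0.116
```

```bash
python3 -m crank '[[[0.7,0,-11],[0,0,0],1],[[2.7,0,-22],[0,0,0],1],[[6,0,-33],[0,0,0],1],[[6,0,-33],[0,0,0],1]]'
python3 -m crank '[[[4.7,0,-10],[0,0,0],1],[[10.5,0,-20],[0,0,0],1],[[17.5,0,-29],[0,0,0],1],[[25.5,0,-36],[0,0,0],1],[[25.5,0,-36],[0,0,0],1],[[25.5,0,-36],[0,0,0],1]]'
python3 - <<'E'
from h import *
s=observe();im=capture('side');print(s['tool_pos'],s['ft_force'])
cv2.imwrite('pics/s2.png',cv2.resize(im[170:370,60:360],None,fx=2.5,fy=2.5))
E
```

```text
t: 3.9
tool_pos: [0.5025, -0.1528, 0.0892]
ee_rot: [0.974, 0.225, 0.001, 0.0]
ft_force: [-1.5, -1.3, 1.2]
gripper_width: 0.116
t: 4.5
tool_pos: [0.5254, -0.1415, 0.1242]
ee_rot: [0.974, 0.225, 0.0, 0.0]
ft_force: [-2.6, -2.2, 4.1]
gripper_width: 0.116
[ 0.52539087 -0.14152554  0.12416828] [-2.6286221  -2.21131151  4.06958778]
```

View pics/s2.png

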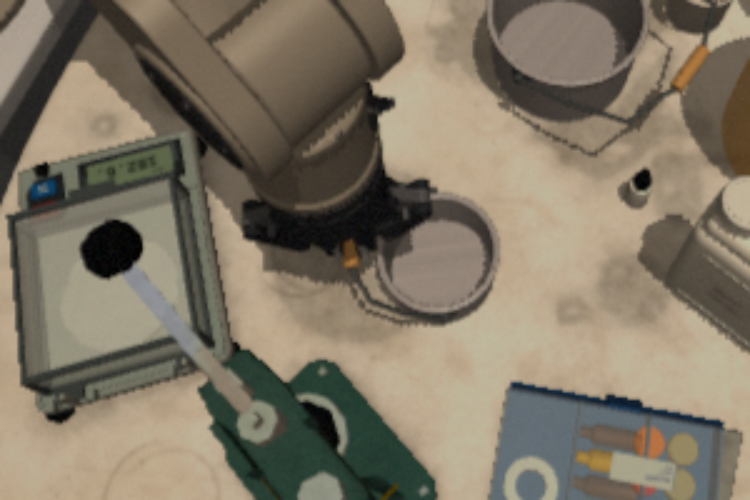

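The pail still stands and the bail is at about 50° in the jaws, with light radial compression of about 5 N. I'll open the jaws to a loose cage and push the bar the rest of the way, so nothing can lift the pail.

```bash
python3 -m crank '[[[0,0,0],[0,0,0],0.45],[[0,0,0],[0,0,0],0.45],[[0,0,0],[0,0,0],0.45]]'
python3 -m crank '[[[8,0,-4],[0,0,0],0.45],[[16,0,-8],[0,0,0],0.45],[[27,0,-14],[0,0,0],0.45],[[39,0,-18],[0,0,0],0.45],[[52,0,-21],[0,0,0],0.45],[[60,0,-22],[0,0,0],0.45],[[66,0,-22],[0,0,0],0.45],[[66,0,-22],[0,0,0],0.45]]'
python3 - <<'E'
from h import *
s=observe();im=capture('wrist');im2=capture('side');print(s['tool_pos'],s['ft_force'])
a=cv2.resize(im,(400,300));b=cv2.resize(im2[200:320,160:320],(400,300))
cv2.imwrite('pics/w3.png',np.hstack([cv2.resize(im[150:384,150:462],(400,300)),b]))
E
```

```text
t: 4.85
tool_pos: [0.5249, -0.1409, 0.1232]
ee_rot: [0.974, 0.225, 0.0, -0.0]
ft_force: [-0.2, 0.6, -0.1]
gripper_width: 0.278
t: 5.65
tool_pos: [0.5846, -0.112, 0.1451]
ee_rot: [0.974, 0.225, 0.0, 0.0]
ft_force: [-0.4, 0.6, -0.2]
gripper_width: 0.276
[ 0.58461623 -0.11196485  0.14513063] [-0.44826707  0.6278094  -0.22356027]
```

View pics/w3.png

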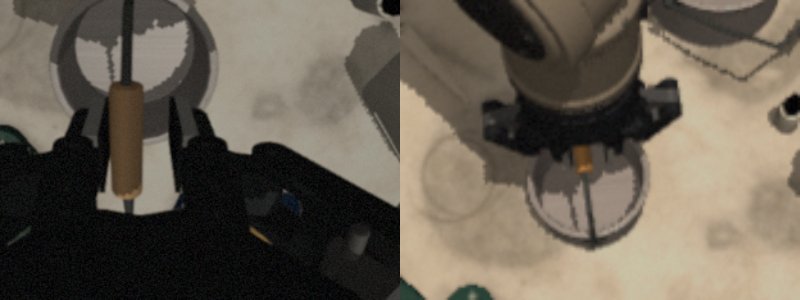

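The bail stands upright over the pail, about 1° from vertical by the wrist view: the bar is about 5 mm and the pail axis about 4 mm from the tool centre. I'll centre on it, close, and start the lift slowly.

```bash
python3 -m crank '[[[-4,0,-2],[0,0,0],0.45],[[-4,0,-2],[0,0,0],0.45],[[-4,0,-2],[0,0,0],1],[[-4,0,-2],[0,0,0],1],[[-4,0,-2],[0,0,0],1],[[-4,0,-2],[0,0,0],1],[[-4,0,-2],[0,0,0],1],[[-4,0,-2],[0,0,0],1]]'
python3 -m crank '[[[0,0,-1],[0,0,0],1],[[0,0,-3],[0,0,0],1],[[0,0,-6],[0,0,0],1],[[0,0,-10],[0,0,0],1],[[0,0,-15],[0,0,0],1],[[0,0,-20],[0,0,0],1],[[0,0,-20],[0,0,0],1],[[0,0,-20],[0,0,0],1]]'
python3 - <<'E'
from h import *
im2=capture('side')
cv2.imwrite('pics/s4.png',cv2.resize(im2[190:340,130:330],None,fx=3.5,fy=3.5))
E
```

```text
t: 6.55
tool_pos: [0.5806, -0.1145, 0.1476]
ee_rot: [0.974, 0.225, 0.0, 0.0]
ft_force: [0.3, -0.9, 3.7]
gripper_width: 0.116
t: 7.35
tool_pos: [0.5804, -0.1143, 0.1676]
ee_rot: [0.974, 0.225, 0.0, 0.0]
ft_force: [0.5, -1.1, -4.8]
gripper_width: 0.117
```

View pics/s4.png

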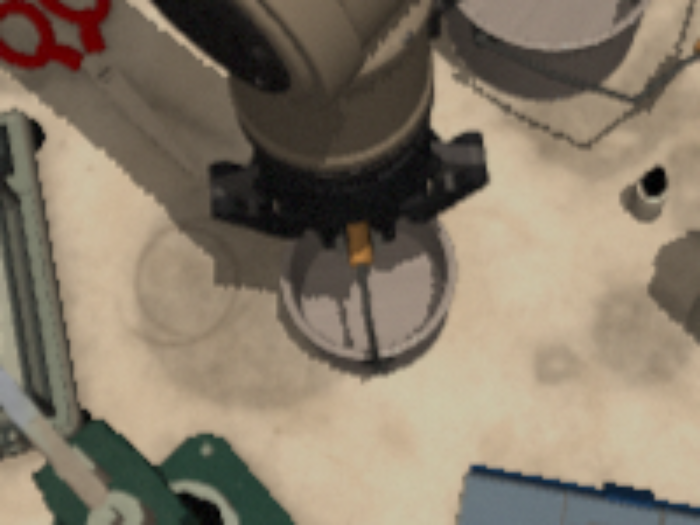

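The pail hangs level and is clear of the table, at 4.8 N. I'll lift it higher and work out a smooth carry round the big pail's near side.

```bash
python3 -m crank '[[[0,0,-3],[0,0,0],1],[[0,0,-10],[0,0,0],1],[[0,0,-22],[0,0,0],1],[[0,0,-37],[0,0,0],1],[[0,0,-52],[0,0,0],1],[[0,0,-67],[0,0,0],1],[[0,0,-79],[0,0,0],1],[[0,0,-85],[0,0,0],1]]'
python3 - <<'E'
from h import *
s=observe();p=s['tool_pos'];Rm=R.from_quat(s['ee_rot']);e=np.array([.588,.293,p[2]])
u=np.linspace(0,1,25);w=u**3*(10-15*u+6*u*u)
P=p+w[:,None]*(e-p);P[:,0]-=.11*np.sin(np.pi*w)**2
L=Rm.inv().apply(P-p)*1000
for k in range(3):
    print([[*(L[i]-L[8*k]).round().astype(int)[:2]] for i in range(8*k+1,8*k+9)])
print(P[::4].round(3).tolist())
E
```

```text
t: 8.2
tool_pos: [0.5809, -0.1145, 0.2543]
ee_rot: [0.974, 0.225, 0.001, 0.0]
ft_force: [-0.2, -0.4, -3.9]
gripper_width: 0.116
[[np.int64(0), np.int64(0)], [np.int64(1), np.int64(-2)], [np.int64(3), np.int64(-6)], [np.int64(5), np.int64(-13)], [np.int64(8), np.int64(-25)], [np.int64(9), np.int64(-43)], [np.int64(7), np.int64(-66)], [np.int64(2), np.int64(-94)]]
[[np.int64(-8), np.int64(-34)], [np.int64(-15), np.int64(-69)], [np.int64(-17), np.int64(-104)], [np.int64(-8), np.int64(-135)], [np.int64(12), np.int64(-161)], [np.int64(42), np.int64(-181)], [np.int64(75), np.int64(-197)], [np.int64(107), np.int64(-211)]]
[[np.int64(27), np.int64(-13)], [np.int64(47), np.int64(-25)], [np.int64(60), np.int64(-37)], [np.int64(68), np.int64(-46)], [np.int64(73), np.int64(-52)], [np.int64(75), np.int64(-56)], [np.int64(76), np.int64(-58)], [np.int64(76), np.int64(-58)]]
[[0.581, -0.115, 0.254], [0.58, -0.1, 0.254], [0.541, -0.029, 0.254], [0.474, 0.089, 0.254], [0.545, 0.207, 0.254], [0.586, 0.279, 0.254], [0.588, 0.293, 0.254]]
```

```bash
python3 -m crank '[[[1,-2,0],[0,0,0],1],[[2,-4,0],[0,0,0],1],[[3,-7,0],[0,0,0],1],[[5,-13,0],[0,0,0],1],[[6,-19,0],[0,0,0],1],[[8,-26,0],[0,0,0],1],[[9,-34,0],[0,0,0],1],[[9,-43,0],[0,0,0],1]]'
python3 -m crank '[[[-1,-11,0],[0,0,0],1],[[-2,-23,0],[0,0,0],1],[[-4,-37,0],[0,0,0],1],[[-7,-51,0],[0,0,0],1],[[-11,-68,0],[0,0,0],1],[[-15,-85,0],[0,0,0],1],[[-19,-102,0],[0,0,0],1],[[-22,-120,0],[0,0,0],1]]'
python3 -m crank '[[[-2,-18,0],[0,0,0],1],[[-2,-35,0],[0,0,0],1],[[1,-51,0],[0,0,0],1],[[7,-66,0],[0,0,0],1],[[16,-80,0],[0,0,0],1],[[27,-92,0],[0,0,0],1],[[41,-103,0],[0,0,0],1],[[57,-112,0],[0,0,0],1]]'
python3 -m crank '[[[16,-8,0],[0,0,0],1],[[33,-16,0],[0,0,0],1],[[49,-23,0],[0,0,0],1],[[65,-30,0],[0,0,0],1],[[79,-37,0],[0,0,0],1],[[92,-43,0],[0,0,0],1],[[103,-49,0],[0,0,0],1],[[112,-55,0],[0,0,0],1]]'
python3 -m crank '[[[7,-6,0],[0,0,0],1],[[13,-12,0],[0,0,0],1],[[18,-17,0],[0,0,0],1],[[22,-21,0],[0,0,0],1],[[25,-26,0],[0,0,0],1],[[28,-30,0],[0,0,0],1],[[29,-32,0],[0,0,0],1],[[29,-33,0],[0,0,0],1]]'
python3 -m crank '[[[0,0,0],[0,0,0],1],[[0,0,0],[0,0,0],1],[[0,0,0],[0,0,0],1],[[0,0,0],[0,0,0],1],[[0,0,0],[0,0,0],1],[[0,0,0],[0,0,0],1],[[0,0,0],[0,0,0],1],[[0,0,0],[0,0,0],1]]'
python3 - <<'E'
from h import *
s=observe();im=capture('wrist');im2=capture('side');print(s['joint_positions'].round(2))
t=(.588,.293)
for n,i in (('wrist',im),('side',im2)):
    q=proj(n,circ(t,.071,.01),s).astype(int); cv2.polylines(i,[q.reshape(-1,1,2)],True,(0,255,0),1)
p=s['tool_pos'];b=p[2]-.1475
cv2.polylines(im2,[proj('side',circ(p,.047,b+.058)).astype(int).reshape(-1,1,2)],True,(255,0,255),1)
cv2.imwrite('pics/w5.png',np.hstack([cv2.resize(im,(400,300)),cv2.resize(im2[0:210,180:460],(400,300))]))
E
```

```text
t: 9.0
tool_pos: [0.5694, -0.0709, 0.2523]
ee_rot: [0.974, 0.225, 0.0, -0.0]
ft_force: [0.2, 0.1, -4.0]
gripper_width: 0.117
t: 9.8
tool_pos: [0.496, 0.0273, 0.2525]
ee_rot: [0.974, 0.225, 0.0, -0.0]
ft_force: [0.3, -0.0, -4.1]
gripper_width: 0.115
t: 10.6
tool_pos: [0.4998, 0.1536, 0.2524]
ee_rot: [0.974, 0.225, 0.0, -0.0]
ft_force: [0.1, -1.0, -3.4]
gripper_width: 0.117
t: 11.4
tool_pos: [0.5765, 0.2517, 0.2519]
ee_rot: [0.974, 0.225, -0.0, 0.0]
ft_force: [0.3, -0.4, -4.6]
gripper_width: 0.12
t: 12.2
tool_pos: [0.5873, 0.2932, 0.2524]
ee_rot: [0.974, 0.225, 0.0, -0.0]
ft_force: [0.3, -0.7, -4.5]
gripper_width: 0.119
t: 13.0
tool_pos: [0.5874, 0.293, 0.2524]
ee_rot: [0.974, 0.225, 0.0, -0.0]
ft_force: [-0.2, 0.8, -4.4]
gripper_width: 0.114
[-0.8   0.46  0.34  1.63 -0.17  1.08  0.04]
```

View pics/w5.png

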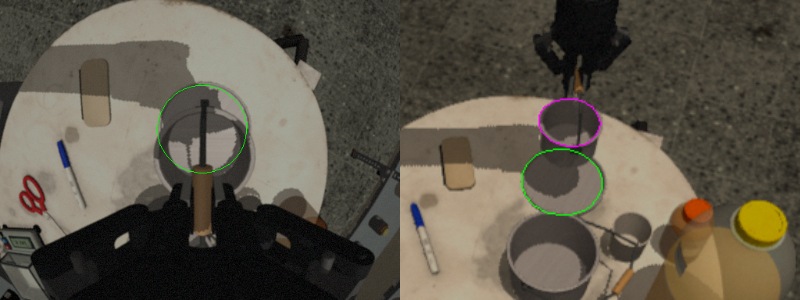

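The tray circle and the predicted rim both match, and the pail hangs level above the tray with about 26 mm of margin all round. I'll lower it, slowing near the floor.

```bash
python3 -m crank '[[[0,0,5],[0,0,0],1],[[0,0,17],[0,0,0],1],[[0,0,32],[0,0,0],1],[[0,0,48],[0,0,0],1],[[0,0,64],[0,0,0],1],[[0,0,78],[0,0,0],1],[[0,0,88],[0,0,0],1],[[0,0,93],[0,0,0],1]]'
for i in 1 2; do echo; done
python3 -m crank '[[[0,0,1],[0,0,0],1],[[0,0,2],[0,0,0],1],[[0,0,3],[0,0,0],1],[[0,0,4],[0,0,0],1],[[0,0,4],[0,0,0],1],[[0,0,4],[0,0,0],1]]'
python3 -m crank '[[[0,0,1],[0,0,0],1],[[0,0,1],[0,0,0],1],[[0,0,2],[0,0,0],1],[[0,0,2],[0,0,0],1]]'
```

```text
t: 13.9
tool_pos: [0.5869, 0.2927, 0.1578]
ee_rot: [0.974, 0.225, -0.001, 0.0]
ft_force: [0.4, -0.4, -4.3]
gripper_width: 0.119


t: 14.5
tool_pos: [0.5875, 0.2931, 0.1556]
ee_rot: [0.974, 0.225, 0.0, -0.0]
ft_force: [0.7, 0.9, -4.5]
gripper_width: 0.118
t: 14.9
tool_pos: [0.5873, 0.2929, 0.1532]
ee_rot: [0.974, 0.225, -0.0, 0.0]
ft_force: [-0.3, -0.4, -4.2]
gripper_width: 0.117
```

```bash
python3 -m crank '[[[0,0,0.5],[0,0,0],1],[[0,0,1],[0,0,0],1],[[0,0,1],[0,0,0],1]]'; python3 -m crank '[[[0,0,0.5],[0,0,0],1],[[0,0,1],[0,0,0],1],[[0,0,1],[0,0,0],1]]'
```

```text
t: 15.2
tool_pos: [0.5874, 0.293, 0.1523]
ee_rot: [0.974, 0.225, -0.0, -0.0]
ft_force: [0.3, 0.4, -4.0]
gripper_width: 0.116
t: 15.5
tool_pos: [0.5878, 0.2931, 0.1518]
ee_rot: [0.974, 0.225, 0.0, -0.0]
ft_force: [0.1, -0.0, -1.5]
gripper_width: 0.115
```

Contact has begun: the load is down to 1.5 N. One more small step.

```bash
python3 -m crank '[[[0,0,0.5],[0,0,0],1],[[0,0,0.5],[0,0,0],1],[[0,0,0.5],[0,0,0],1]]'
```

```text
t: 15.8
tool_pos: [0.5881, 0.2932, 0.1517]
ee_rot: [0.974, 0.225, 0.001, -0.0]
ft_force: [0.2, -0.8, 3.0]
gripper_width: 0.117
```

The pail is seated. I'll release it, retreat straight up and look.

```bash
python3 -m crank '[[[0,0,0],[0,0,0],0.5],[[0,0,0],[0,0,0],0.3],[[0,0,0],[0,0,0],0],[[0,0,0],[0,0,0],0],[[0,0,0],[0,0,0],0]]'
python3 -m crank '[[[0,0,-3],[0,0,0],0],[[0,0,-8],[0,0,0],0],[[0,0,-15],[0,0,0],0],[[0,0,-25],[0,0,0],0],[[0,0,-40],[0,0,0],0],[[0,0,-60],[0,0,0],0],[[0,0,-80],[0,0,0],0],[[0,0,-100],[0,0,0],0]]'
python3 -m crank '[[[0,0,-15],[0,0,0],0],[[0,0,-20],[0,0,0],0],[[0,0,-20],[0,0,0],0],[[0,0,-20],[0,0,0],0]]'
python3 - <<'E'
from h import *
s=observe();im=capture('wrist');im2=capture('side')
t=(.588,.293)
cv2.polylines(im2,[proj('side',circ(t,.047,.062)).astype(int).reshape(-1,1,2)],True,(255,0,255),1)
cv2.imwrite('pics/w6.png',np.hstack([cv2.resize(im,(400,300)),cv2.resize(im2[60:240,200:440],(400,300))]))
E
```

```text
t: 16.3
tool_pos: [0.5873, 0.293, 0.1508]
ee_rot: [0.974, 0.225, -0.0, 0.0]
ft_force: [0.1, -1.1, -0.3]
gripper_width: 0.499
t: 17.1
tool_pos: [0.5876, 0.293, 0.2531]
ee_rot: [0.974, 0.225, 0.001, -0.0]
ft_force: [0.3, 0.7, -0.3]
gripper_width: 0.501
t: 17.5
tool_pos: [0.5869, 0.2928, 0.2701]
ee_rot: [0.974, 0.225, -0.001, 0.0]
ft_force: [0.1, 0.5, -0.9]
gripper_width: 0.496
```

View pics/w6.png

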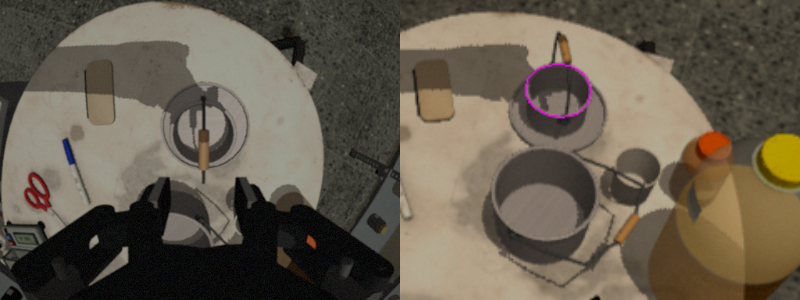

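The pail stands flat in the tray at (205,128) in the wrist view. Its rim matches the circle predicted for the tray floor, the bail is still upright, the jaws are clear, and the big pail hasn't moved.

```bash
python3 -c "
from rig import *
print(hand_in())"
```

```text
the job is handed in; nothing more can be done
None
```

The small pail is standing flat inside the drip tray, released, with its bail still upright. I handed the job in after about 17.6 s of the 54 s allowed.

- **Bail:** I gripped the bar and swung it to about 50°. I then pushed it upright with loosely opened jaws, so nothing could lift the pail off the table.
- **Carry:** I lifted the pail by the grip (about 4.5 N load) and took it round the near side of the big pail, above its rim. I lowered it in small steps until the wrist force showed it had landed (about +3 N), then opened the jaws and backed straight up.
- **Last checks:** In the side view, the rim matched the circle predicted for a pail sitting level on the tray floor. The pail is well centred in the tray, the big pail looks unmoved, and the gripper is about 100 mm above the bail.
- **Small disagreements:** Contact came at a tool height about 0.5 mm higher than I had calculated. The gripper read about 10 mm closed on the 12 mm bar. During the swing the arm pressed on the bail with about 5 N, and I saw no tipping or meaningful shift of the pail.

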